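# Take the red branding iron out of its guard box

### The job

Take the red-handled branding iron (it is cold) out of its guard box: turn it in the box until its head lines up with the yellow-edged opening, lift it out without forcing it, and stand it upright in the middle of the large round wood slice. Set it down gently rather than dropping it, and leave the blue-handled iron as it stands.

Things in the scene. Friction and masses are not known exactly. Their poses are not given: they have to be found in the camera images.
- red_iron: Red-handled branding iron, 0.25 kg, loose, upright in its guard box. Bottom up: brass head 66 long (x) x 24 (y) x 12 high; round stem, diameter 12; flat red handle 40 (x) x 16 (y), heights 77 to 122: its wide faces run along the head. Origin: centre of the head's underside; z up the stem. At first the head lies 50 to 80 degrees across the opening, so is caught; either way round fits.
- guard_box: Steel box fixed to the bench, 130 (x) x 110 (y) x 60 high, floor 5 thick, under a pale see-through plate (heights 54 to 60) with a central yellow-edged opening 88 long (x) x 44 wide (y). The red iron stands on its floor within 6 of the middle, handle above the plate; the head can turn freely inside. Origin: centre of the underside; z up. An identical box holds the blue iron.
- slice: The large sawn round wood slice with a dark bark edge, diameter 130, 15 thick, fixed flat on the bench, clear on top. Origin: centre of the underside; z up. Smaller slices, none over 75 in diameter, lie about as clutter.
- blue_iron: Branding iron like the red one but with a blue handle, standing as high in the other guard box, perhaps on the way to the slice: to be left alone.
Not all that is in view belongs to the job. There is more than one size of the red_iron; the job needs the middle-sized.

How it is judged:
By the outcome, as a careful person would: the job done as asked, in the order asked, and still so for the second after the job is handed in, with the robot touching nothing.
It also fails if it takes over 50 s, if anything falls off the work surface, if the arm or the gripper's body presses on something with over 40 N, if the wrist force passes 120 N, or if a joint passes its speed limit or range.

### The arm

A 6-joint arm with a two-finger parallel gripper is mounted at the origin on the work surface. World frame = base frame: x ahead of the robot, y to its left, z up, the work surface at z = 0. Lengths are in m, angles in rad, forces in N, time in s.
With the tool pointing down it reaches from about 0.25 to 0.85 m from the base axis. Payload 12.5 kg.
Tool frame: the origin (TCP) lies at the very end of the fingers, on their centre line; the grasp point (between the pads) lies 19 mm behind it; z points along the fingers, y is the line along which they close (so a half turn about z gives the same grasp; the last joint's range is limited). The gripper opens to 93 mm and grips with 3 to 60 N. Pads are 15 mm wide; open, the fingers measure 128 mm over their backs; the gripper's body (75 mm by 188 mm) begins 65 mm behind the grasp point.
Start: joints at [-1.26, 0.351, 1.652, -0, 1.139, -0.085], TCP at [0.212, -0.507, 0.219] pointing down, gripper open.
Joint ranges: [-2.75, 2.75], [-0.79, 2.1], [0.01, 2.65], [-1.57, 4.71], [0.07, 3.14], [-2.87, 2.87]. Speed limits (rad/s): [2.22, 2.22, 2.79, 3.14, 3.14, 3.14].

### API

Orientations are given as a rotation vector (axis times angle).
In Python, from bench import state, get_image, camera_info, job_done gives the robot as it stands.
- The arm moves only by the tool move_arm, never from a script. Its argument "commands" is a list of rows, each a list of 5 numbers: the shift along the world's x, y, z in cm, then the turn about the world's z in degrees, then the closure, from 0 (fully open) to 1 (shut). A call has 1 to 8 rows; each row shifts and turns the commanded pose from where the row before left it; what a row does not reach is not made up. A row lasts 1/12 s, in which the tool goes at most 41.7 mm and 7.16 degrees, less where a joint would pass 70% of its speed; a pose out of reach is approached as far as the arm can. A call is refused whole if a number of a shift passes 4.17 or a number of a turn 7.16, either way. A call with a gripper value outside its range is refused whole. The fingers move at their own pace and stop on an object; the grip force is fixed at half the most. Time passes only in rows, so rows that do not move let the fingers close. It gives the time, the measured TCP pose, the force, the opening and the grip force at its end, in the units of the state.
- state(): the state, without advancing time (a new reading comes with each control period).
- get_image(name): name is "scene" or "top" or "wrist"; returns (picture, depth): 400x640x3 uint8, blue, green, red; 400x640 float32, m along the optical axis (not along the pixel's ray), 0 where there is no reading.
- camera_info(name): a dict with "intrinsics" (3x3 intrinsics, pixels), "T" (4x4, takes a point from camera to world coordinates). Camera axes: x right, y down, z forward; pixel columns grow to the right and rows downward; lengths in m; the calibration is good to about 2 mm. The wrist camera is an equidistant fisheye: a pixel r from the principal point sees the ray r / f radians off the axis. A picture is of the moment at which its call begins: read the wrist's pose just before it. camera_info takes no time and is no camera call; for the wrist camera it gives the pose at the moment of the call.
- job_done(): hands the job in; it is judged then, once.
The state is a dict: "time": time; "joint_positions": joint angles; "joint_velocities": joint speeds; "tau": joint torques, N m; "tool_pos": TCP position; "ee_rot": TCP orientation; "force": force on the tool from outside, world axes, zero at the start; "wrist_torque": the same for the moment, N m; "opening": finger opening in m; "gripper_force": force on a finger pad.
Only numpy, scipy, OpenCV 4.12 (cv2) and the standard library are available. Lean on these libraries where they do the work, as an engineer would, in place of code of your own. Each camera call takes 0.05 s, during which the arm holds its last target. There are 200 camera calls.

## Working session

There is one attempt and no reset: what is moved stays moved. The work goes in short steps, Python scripts to look and compute and a tool call to move; the robot and the scene stay as the last step left them, time stands still between calls to the robot, and variables do not carry over. Pictures are saved under pics/ and viewed, at most 10 in all, crops included, and the job is handed in when it is done.

Besides the shell and the picture viewer there is one more tool, called after "Request:" in YAML: its name, and indented under it one key for each argument. move_arm: Moves the arm, as the interface text tells. Its arguments: {"type":"object","properties":{"commands":{"type":"array","items":{"type":"array","items":{"type":"number"}}}},"required":["commands"]}

```bash
mkdir -p pics; cat > h.py <<'E'
import numpy as np,cv2
from bench import *
def snap(n,save=None):
    im,d=get_image(n);c=camera_info(n)
    if save: cv2.imwrite('pics/'+save,im)
    return im,d,np.array(c['intrinsics']),np.array(c['T'])
def px2w(u,v,z,K,T):
    r=T[:3,:3]@np.linalg.inv(K)@[u,v,1];o=T[:3,3];return o+r*(z-o[2])/r[2]
def cloud(d,K,T):
    v,u=np.indices(d.shape);P=np.stack([(u-K[0,2])/K[0,0]*d,(v-K[1,2])/K[1,1]*d,d],-1)
    return P@T[:3,:3].T+T[:3,3]
E
python3 - <<'E'
from h import *
for n in('top','scene'):
    im,d,K,T=snap(n,n+'.png');np.savez(n+'.npz',im=im,d=d,K=K,T=T);print(n,K.round(1).tolist(),T.round(3).tolist())
E
```

```text
top [[447.0, 0.0, 324.3], [0.0, 447.0, 207.9], [0.0, 0.0, 1.0]] [[0.021, -0.986, 0.167, 0.348], [-0.999, -0.017, 0.03, 0.017], [-0.027, -0.168, -0.985, 0.89], [0.0, 0.0, 0.0, 1.0]]
scene [[431.8, 0.0, 314.3], [0.0, 431.8, 198.5], [0.0, 0.0, 1.0]] [[-0.553, 0.663, -0.505, 0.986], [0.833, 0.427, -0.351, 0.377], [-0.017, -0.615, -0.789, 0.862], [0.0, 0.0, 0.0, 1.0]]
```

View pics/top.png

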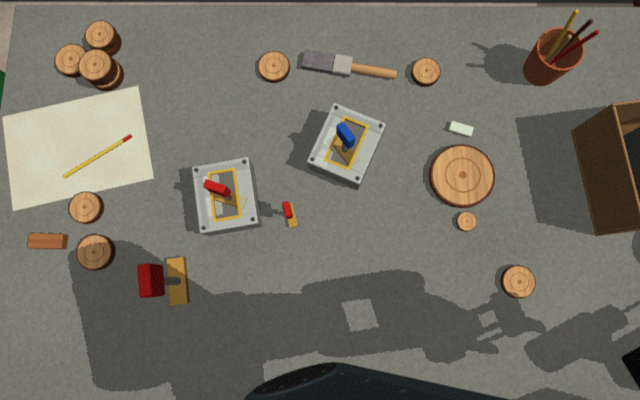

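View pics/scene.png

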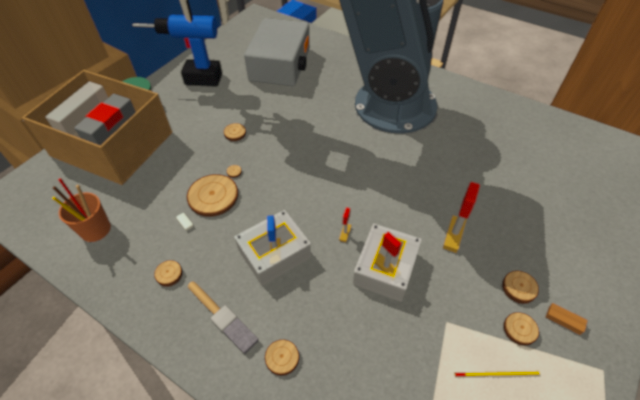

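Candidates for the red iron, in the top view: a small free-standing one at (289,212), a large one at (150,281), and the middle-sized one in the box at (217,188). I choose the boxed one and check it in a close crop.

```bash
python3 - <<'E'
from h import *
z=np.load('top.npz');im,d,K,T=[z[k] for k in('im','d','K','T')]
a=cv2.resize(im[150:240,180:300],None,fx=6,fy=6,interpolation=cv2.INTER_CUBIC)
cv2.imwrite('pics/c1.png',a)
P=cloud(d,K,T);hsv=cv2.cvtColor(im,cv2.COLOR_BGR2HSV)
def rep(n,m):
    p=P[m];c,s,an=cv2.minAreaRect(p[:,:2].astype(np.float32)*1000);ctr=p.mean(0)
    w,V=np.linalg.eigh(np.cov(p[:,:2].T));ax=V[:,1];print(n,len(p),ctr.round(4),'rect',np.round(c,1),np.round(s,1),'axis deg',np.degrees(np.arctan2(ax[1],ax[0])).round(1),'z',p[:,2].min().round(3),p[:,2].max().round(3))
H=P[...,2]
v,u=np.indices(d.shape)
red=((hsv[...,0]<8)|(hsv[...,0]>172))&(hsv[...,1]>150)&(d>0)
blue=(abs(hsv[...,0]-110)<12)&(hsv[...,1]>130)&(d>0)
box=lambda x0,x1,y0,y1:(u>x0)&(u<x1)&(v>y0)&(v<y1)
rep('red',red&box(190,260,160,230)); R=red&box(190,260,160,230); rep('redtop',R&(H>H[R].max()-.008))
B=blue&box(300,390,100,190); rep('blue',B); rep('bluetop',B&(H>H[B].max()-.008))
rep('platered',box(180,268,150,245)&(H>.052)&(H<.068)&~red)
rep('plateblue',box(300,390,95,190)&(H>.052)&(H<.068)&~blue)
rep('slice',box(425,500,138,212)&(H>.009)&(H<.025))
rep('small',red&box(275,300,195,225));rep('big',red&box(130,190,250,310))
E
```

```text
red 254 [0.5115 0.2321 0.1195] rect [513.4 235.1] [39.1 14.1] axis deg 73.5 z 0.087 0.129
redtop 174 [0.5135 0.2348 0.126 ] rect [513.7 235.6] [37.9 14. ] axis deg 72.8 z 0.121 0.129
blue 76 [0.6141 0.0063 0.1142] rect [616.2   5.7] [37.6 15.4] axis deg -140.0 z 0.089 0.129
bluetop 36 [0.618  0.0041 0.1261] rect [616.7   5.5] [37.1 14.6] axis deg -141.5 z 0.122 0.129
platered 2829 [0.5115 0.2329 0.0593] rect [513.4 234.5] [130.8 111. ] axis deg -172.3 z 0.052 0.065
plateblue 2749 [0.6171 0.0029 0.0596] rect [619.8   2.9] [110.4 131.9] axis deg 155.9 z 0.052 0.067
slice 3255 [ 0.568  -0.2291  0.0151] rect [ 569.  -229.6] [128.4 129. ] axis deg 148.4 z 0.009 0.021
small 103 [0.481  0.1105 0.0832] rect [486.1 114.4] [37.4 16.7] axis deg -160.3 z -0.002 0.09
big 801 [0.3482 0.3232 0.1529] rect [343.4 361. ] [53.3 89.4] axis deg -171.3 z 0.002 0.17
```

View pics/c1.png

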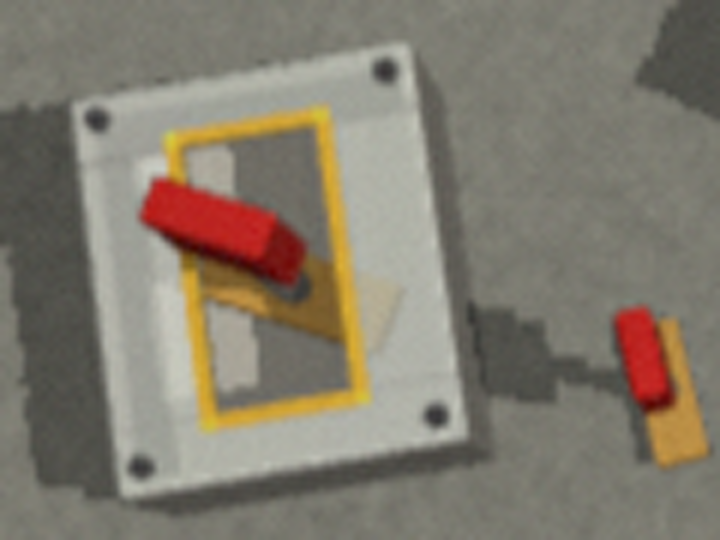

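Crop: the boxed iron's handle runs from about (155,200) to (285,245), across the opening. The rectangle measures 38 x 14 mm, so it is the middle size. The small one stands free at right and the large one is outside the crop. Next I check the tool yaw against joint 6.

```bash
python3 - <<'E'
from h import *
from scipy.spatial.transform import Rotation as R
s=state();M=R.from_rotvec(s['ee_rot']).as_matrix();print(s['time'],s['tool_pos'],M.round(3).tolist(),np.degrees(np.arctan2(M[1,1],M[0,1])))
E
```

```text
0.1 [ 0.21197025 -0.50717877  0.21819406] [[0.923, 0.386, -0.0], [0.386, -0.923, 0.001], [0.0, -0.001, -1.0]] -67.32254223356028
```

Request:
move_arm:
  commands:
    - [1.2,3,0,2,0]
    - [1.2,3,0,2,0]
    - [1.2,3,0,2,0]
    - [1.2,3,0,2,0]
    - [1.2,3,0,2,0]
    - [1.2,3,0,2,0]
    - [1.2,3,0,2,0]
    - [1.2,3,0,2,0]

```text
time: 0.77
tool_pos: [0.3082, -0.2659, 0.2185]
ee_rot: [-2.963, -1.042, 0.0]
force: [0.9, -0.8, -0.0]
opening: 0.0927
gripper_force: 0.0
```

Request:
move_arm:
  commands:
    - [1.2,3,0,2,0]
    - [1.2,3,0,2,0]
    - [1.2,3,0,2,0]
    - [1.2,3,0,2,0]
    - [1.2,3,0,2,0]
    - [1.2,3,0,2,0]
    - [1.2,3,0,2,0]
    - [1.2,3,0,2,0]

```text
time: 1.43
tool_pos: [0.4042, -0.0258, 0.2186]
ee_rot: [2.789, 1.445, -0.0]
force: [0.3, -0.9, -0.6]
opening: 0.0927
gripper_force: 0.0
```

Request:
move_arm:
  commands:
    - [1.2,3,0,2,0]
    - [1.2,3,0,2,0]
    - [1.2,3,0,2,0]
    - [1.2,3,0,2,0]
    - [1.2,3,0,2,0]
    - [1.2,3,0,2,0]
    - [1.2,3,0,2,0]
    - [0,0,0,0,0]

```text
time: 2.1
tool_pos: [0.4892, 0.1864, 0.2182]
ee_rot: [-2.589, -1.778, -0.001]
force: [0.1, -0.5, -0.3]
opening: 0.093
gripper_force: 0.0
```

Request:
move_arm:
  commands:
    - [1.2,2.4,0,3.8,0]
    - [1.2,2.5,0,0,0]
    - [0,0,-2,0,0]
    - [0,0,0,0,0]

```text
time: 2.43
tool_pos: [0.5108, 0.2316, 0.1955]
ee_rot: [-2.532, -1.858, 0.007]
force: [-1.0, -1.0, -0.9]
opening: 0.0936
gripper_force: 0.0
```

```bash
python3 - <<'E'
from h import *
im,d,K,T=snap('wrist');cv2.imwrite('pics/w1.png',im);np.savez('w1.npz',im=im,d=d,K=K,T=T)
print(state()['tool_pos'],K.round(1).tolist(),T.round(3).tolist())
E
```

```text
[0.51086833 0.23106547 0.19692853] [[309.7, 0.0, 321.4], [0.0, 309.7, 201.8], [0.0, 0.0, 1.0]] [[0.954, -0.287, -0.092, 0.535], [-0.301, -0.911, -0.281, 0.31], [-0.003, 0.296, -0.955, 0.362], [0.0, 0.0, 0.0, 1.0]]
```

View pics/w1.png

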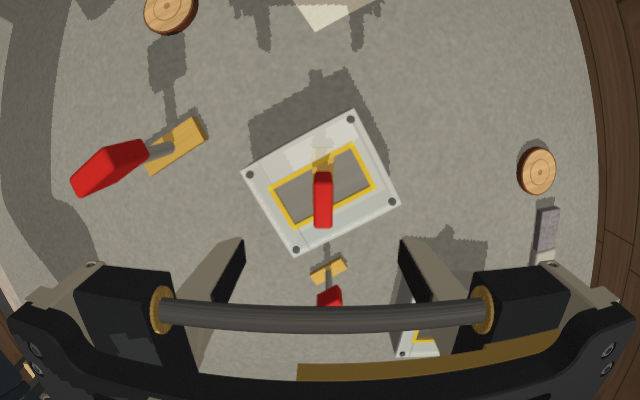

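The wrist view shows the red handle at (323,200), vertical and midway between the fingers at (230,265) and (415,265). I check its position with the fisheye depth.

```bash
cat >> h.py <<'E'
def fcloud(d,K,T):
    v,u=np.indices(d.shape);x=(u-K[0,2])/K[0,0];y=(v-K[1,2])/K[1,1];r=np.hypot(x,y)+1e-9
    t=np.tan(np.minimum(r,1.5))/r;P=np.stack([x*t*d,y*t*d,d],-1);return P@T[:3,:3].T+T[:3,3]
def redrect(im,P,zr,roi):
    h=cv2.cvtColor(im,cv2.COLOR_BGR2HSV);v,u=np.indices(h.shape[:2])
    m=((h[...,0]<8)|(h[...,0]>172))&(h[...,1]>150)&(P[...,2]>zr[0])&(P[...,2]<zr[1])&(u>roi[0])&(u<roi[1])&(v>roi[2])&(v<roi[3])
    p=P[m][:,:2];w,V=np.linalg.eigh(np.cov(p.T));a=V[:,1]
    c,s,_=cv2.minAreaRect((p*1000).astype(np.float32));print(len(p),np.round(c,1),np.round(s,1),'axis',np.degrees(np.arctan2(a[1],a[0]))%180)
E
python3 - <<'E'
from h import *
z=np.load('w1.npz');im,d,K,T=[z[k] for k in('im','d','K','T')]
P=fcloud(d,K,T);redrect(im,P,(.12,.135),(290,360,160,240));redrect(im,P,(.08,.135),(290,360,160,240))
m=np.zeros(d.shape,bool);m[100:265,235:405]=1
m&=(P[...,2]>.054)&(P[...,2]<.066);p=P[m][:,:2];c,s,a=cv2.minAreaRect((p*1000).astype(np.float32));print('plate',c,s,a)
E
```

```text
911 [512.1 238.2] [39.3 15.2] axis 72.29239458861211
1035 [512.1 238.3] [39.6 15.2] axis 72.38578929569962
plate (510.1466369628906, 235.76797485351562) (131.28599548339844, 111.06307983398438) 10.914368629455566
```

Request:
move_arm:
  commands:
    - [0.1,0.4,-2,0,0]
    - [0,0,-3,0,0]
    - [0,0,-3,0,0]
    - [0,0,-2,0,0]
    - [0,0,-1,0,0]
    - [0,0,0,0,0.5]
    - [0,0,0,0,0.7]
    - [0,0,0,0,1]

```text
time: 3.15
tool_pos: [0.5139, 0.2356, 0.0903]
ee_rot: [2.534, 1.856, 0.003]
force: [0.7, -0.2, -0.1]
opening: 0.0778
gripper_force: 0.0
```

Request:
move_arm:
  commands:
    - [0,0,0,0,1]
    - [0,0,0,0,1]
    - [0,0,0,0,1]
    - [0,0,0,0,1]
    - [0,0,0,0,1]
    - [0,0,0,0,1]

```text
time: 3.65
tool_pos: [0.5131, 0.2356, 0.0887]
ee_rot: [2.534, 1.857, 0.0]
force: [0.7, 0.8, -0.4]
opening: 0.0379
gripper_force: 0.0
```

Request:
move_arm:
  commands:
    - [0,0,0,0,1]
    - [0,0,0,0,1]
    - [0,0,0,0,1]
    - [0,0,0,0,1]
    - [0,0,0,0,1]
    - [0,0,0,0,1]
    - [0,0,0,0,1]
    - [0,0,0,0,1]

```text
time: 4.32
tool_pos: [0.5131, 0.2355, 0.0886]
ee_rot: [-2.534, -1.857, 0.0]
force: [-0.1, 0.6, -0.5]
opening: 0.016
gripper_force: 30.0
```

Gripped at 16 mm. Lift slightly off the floor, then turn by -64°.

Request:
move_arm:
  commands:
    - [0,0,0.4,0,1]
    - [0,0,0,-6,1]
    - [0,0,0,-6,1]
    - [0,0,0,-6,1]
    - [0,0,0,-6,1]
    - [0,0,0,-6,1]
    - [0,0,0,-6,1]
    - [0,0,0,0,1]

```text
time: 4.98
tool_pos: [0.5129, 0.2355, 0.0927]
ee_rot: [-2.986, -0.976, 0.001]
force: [-0.1, -0.7, -3.5]
opening: 0.0155
gripper_force: 30.0
```

Request:
move_arm:
  commands:
    - [0,0,0,-6,1]
    - [0,0,0,-6,1]
    - [0,0,0,-6,1]
    - [0,0,0,-5,1]
    - [0,0,0,-5,1]
    - [0,0,0,0,1]
    - [0,0,0,0,1]

```text
time: 5.57
tool_pos: [0.513, 0.2355, 0.0927]
ee_rot: [3.132, 0.24, -0.0]
force: [-0.3, -0.2, -2.1]
opening: 0.016
gripper_force: 30.0
```

```bash
python3 - <<'E'
from h import *
for n in('top','wrist','scene'):
    im,d,K,T=snap(n)
    if n=='top': a=cv2.resize(im[150:240,170:270],None,fx=5,fy=5,interpolation=cv2.INTER_CUBIC)
    if n=='wrist': w=im
    if n=='scene': b=cv2.resize(im[190:310,330:450],(450,450),interpolation=cv2.INTER_CUBIC)
cv2.imwrite('pics/turn.png',np.vstack([np.hstack([a[:300],cv2.resize(w,(300,188))[:188].repeat(1,0) if 0 else np.vstack([cv2.resize(w,(300,188)),np.zeros((112,300,3),np.uint8)])]),np.zeros((10,800,3),np.uint8)])) if 0 else None
o=np.zeros((460,800,3),np.uint8);o[:450,:350]=cv2.resize(a,(350,315))[:450].copy() if 0 else cv2.resize(a,(350,450));o[:450,350:800]=b
cv2.imwrite('pics/turn.png',o);cv2.imwrite('pics/w2.png',w);print(state()['tool_pos'],state()['ee_rot'])
E
```

```text
[0.5130389  0.23551975 0.09264369] [ 3.13261869e+00  2.37136849e-01 -9.68598639e-05]
```

View pics/turn.png

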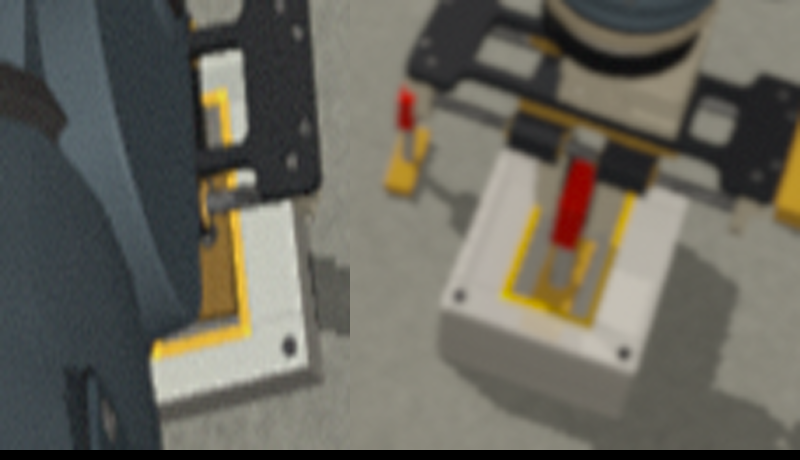

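View pics/w2.png

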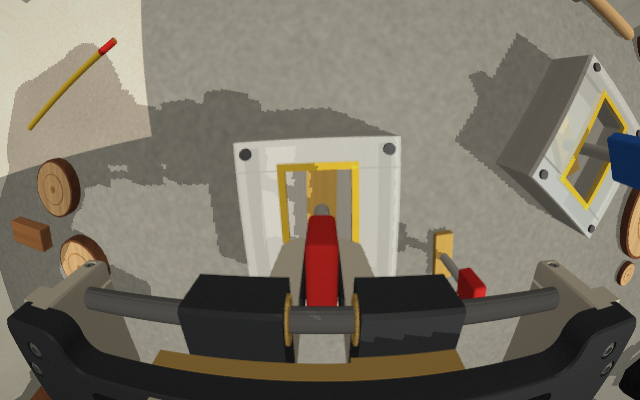

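The head (307–337) now lies parallel inside the opening (288–352) and is well centred. I lift slowly, watching the force.

Request:
move_arm:
  commands:
    - [0,0,0.8,0,1]
    - [0,0,0.8,0,1]
    - [0,0,0.8,0,1]
    - [0,0,0.8,0,1]
    - [0,0,0.3,0,1]
    - [0,0,0.3,0,1]
    - [0,0,0,0,1]

```text
time: 6.3
tool_pos: [0.5133, 0.2356, 0.1313]
ee_rot: [-3.133, -0.232, -0.001]
force: [0.1, -0.6, -3.2]
opening: 0.0158
gripper_force: 30.0
```

Request:
move_arm:
  commands:
    - [0,0,0.8,0,1]
    - [0,0,0.8,0,1]
    - [0,0,0.8,0,1]
    - [0,0,0.8,0,1]
    - [0,0,1,0,1]
    - [0,0,1.5,0,1]
    - [0,0,2,0,1]
    - [0,0,0,0,1]

```text
time: 6.97
tool_pos: [0.5146, 0.2361, 0.2117]
ee_rot: [-3.131, -0.232, -0.009]
force: [1.9, -0.5, -1.0]
opening: 0.0156
gripper_force: 30.0
```

Request:
move_arm:
  commands:
    - [0,0,2,0,1]
    - [0,0,2,0,1]
    - [0,0,1,0,1]
    - [0.3,-1.5,0,0,1]
    - [0.3,-2.5,0,0,1]
    - [0.4,-3,0,0,1]
    - [0.4,-3,0,0,1]
    - [0.4,-3,0,0,1]

```text
time: 7.63
tool_pos: [0.5308, 0.1043, 0.257]
ee_rot: [3.133, 0.233, -0.001]
force: [0.9, -1.1, -1.8]
opening: 0.0158
gripper_force: 30.0
```

Request:
move_arm:
  commands:
    - [0.4,-3,0,0,1]
    - [0.4,-3,0,0,1]
    - [0.4,-3,0,0,1]
    - [0.4,-3,0,0,1]
    - [0.4,-3,0,0,1]
    - [0.4,-3,0,0,1]
    - [0.4,-3,0,0,1]
    - [0.4,-3,0,0,1]

```text
time: 8.3
tool_pos: [0.5629, -0.1359, 0.257]
ee_rot: [-3.133, -0.232, 0.001]
force: [0.6, -0.0, -2.2]
opening: 0.0161
gripper_force: 30.0
```

Request:
move_arm:
  commands:
    - [0.4,-3,0,0,1]
    - [0.3,-3,0,0,1]
    - [0,-2,0,0,1]
    - [0,-1.5,0,0,1]
    - [0,0,0,0,1]
    - [0,0,0,0,1]
    - [0,0,0,0,1]
    - [0,0,0,0,1]

```text
time: 8.97
tool_pos: [0.5702, -0.2283, 0.2576]
ee_rot: [-3.133, -0.234, 0.0]
force: [-0.5, 0.3, -2.0]
opening: 0.0157
gripper_force: 30.0
```

```bash
python3 - <<'E'
from h import *
im,d,K,T=snap('wrist','w3.png');np.savez('w3.npz',im=im,d=d,K=K,T=T)
s=state();print(s['tool_pos'],s['ee_rot'])
P=fcloud(d,K,T);redrect(im,P,(.2,.35),(270,370,150,320))
E
```

```text
[ 0.5702169  -0.22837055  0.25775639] [-3.13278410e+00 -2.34126518e-01 -2.20806296e-04]
2834 [ 573.4 -227.1] [35.7 16.4] axis 8.650010510766293
```

View pics/w3.png

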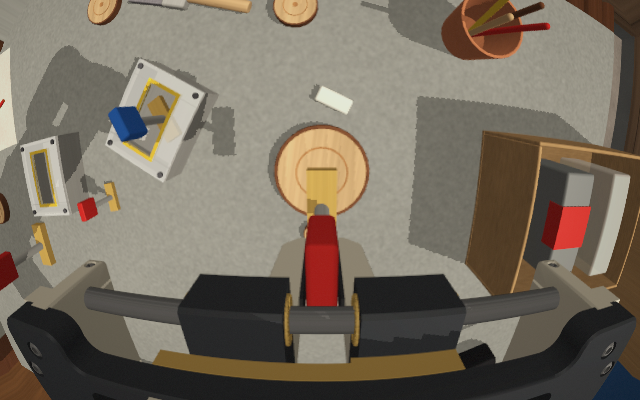

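```bash
python3 - <<'E'
from h import *
z=np.load('w3.npz');im,d,K,T=[z[k] for k in('im','d','K','T')];P=fcloud(d,K,T)
m=np.zeros(d.shape,bool);m[115:235,265:380]=1
s=P[m&(P[...,2]>.009)&(P[...,2]<.025)][:,:2];h=cv2.convexHull((s*1000).astype(np.float32))[:,0]
# keep far/side hull points, algebraic circle fit
h=h[h[:,0]>560];A=np.c_[2*h,np.ones(len(h))];x=np.linalg.lstsq(A,(h**2).sum(1),rcond=None)[0];print('slice',x[:2],np.sqrt(x[2]+x[0]**2+x[1]**2))
q=P[m&(P[...,2]>.16)&(P[...,2]<.20)];print('head',len(q),q.min(0),q.max(0),np.median(q,0));c=cv2.minAreaRect((q[:,:2]*1000).astype(np.float32));print(c)
E
```

```text
slice [ 566.14351292 -228.38158114] 64.81656731349112
head 1400 [ 0.55969357 -0.24106744  0.1764652 ] [ 0.60534792 -0.21081463  0.19986358] [ 0.58683148 -0.22497472  0.18570799]
((582.1317138671875, -225.9403076171875), (43.87721633911133, 24.4384765625), 8.114767074584961)
```

Moving -0.4 cm in x and -0.1 in y, then lowering most of the way and re-measuring.

Request:
move_arm:
  commands:
    - [-0.4,-0.1,-1.5,0,1]
    - [0,0,-2.5,0,1]
    - [0,0,-3,0,1]
    - [0,0,-3,0,1]
    - [0,0,-2,0,1]
    - [0,0,-1,0,1]
    - [0,0,-0.5,0,1]
    - [0,0,0,0,1]

```text
time: 9.68
tool_pos: [0.5662, -0.2301, 0.1225]
ee_rot: [-3.133, -0.233, 0.001]
force: [-0.5, 0.3, -2.8]
opening: 0.0161
gripper_force: 30.0
```

```bash
python3 - <<'E'
from h import *
print(state()['tool_pos'])
im,d,K,T=snap('wrist');P=fcloud(d,K,T)
m=np.zeros(d.shape,bool);m[60:250,200:440]=1
s=P[m&(P[...,2]>.009)&(P[...,2]<.022)][:,:2];h=cv2.convexHull((s*1000).astype(np.float32))[:,0]
h=h[np.hypot(*(h-[567,-229]).T)<72];h=h[h[:,0]>560];A=np.c_[2*h,np.ones(len(h))];x=np.linalg.lstsq(A,(h**2).sum(1),rcond=None)[0];print('slice',x[:2],np.sqrt(x[2]+x[0]**2+x[1]**2))
q=P[m&(P[...,2]>.032)&(P[...,2]<.05)&(abs(P[...,1]+.229)<.03)];print(len(q),np.median(q,0));c=cv2.minAreaRect((q[:,:2]*1000).astype(np.float32));print(c)
t,dd,K,T=snap('scene');cv2.imwrite('pics/low.png',np.hstack([cv2.resize(im[100:300,200:440],(400,333)),cv2.resize(t[110:260,130:310],(400,333))]))
E
```

```text
[ 0.56616913 -0.23009109  0.12250068]
slice [ 567.79222359 -228.50461722] 64.38172909569631
101 [ 0.59909874 -0.22464133  0.04881485]
((582.70263671875, -227.75973510742188), (36.5565071105957, 23.215946197509766), 11.487677574157715)
```

View pics/low.png

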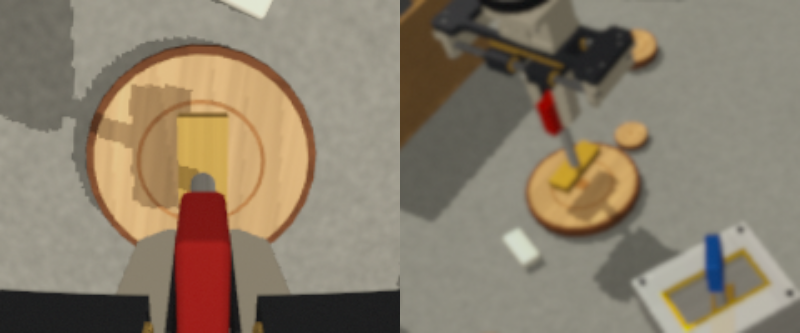

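The iron's centre measures about (568,-228) and the slice's (568,-228.5), so it is centred. I lower the last 2.4 cm gently.

Request:
move_arm:
  commands:
    - [0,0,-0.8,0,1]
    - [0,0,-0.6,0,1]
    - [0,0,-0.4,0,1]
    - [0,0,-0.2,0,1]
    - [0,0,-0.1,0,1]
    - [0,0,-0.1,0,1]
    - [0,0,-0.05,0,1]
    - [0,0,0,0,1]

```text
time: 10.45
tool_pos: [0.5661, -0.2305, 0.1002]
ee_rot: [3.133, 0.232, 0.0]
force: [0.7, -0.5, -2.2]
opening: 0.016
gripper_force: 30.0
```

Request:
move_arm:
  commands:
    - [0,0,-0.05,0,1]
    - [0,0,-0.05,0,1]
    - [0,0,0,0,1]
    - [0,0,0,0,1]

```text
time: 10.78
tool_pos: [0.5661, -0.2305, 0.0992]
ee_rot: [-3.133, -0.232, -0.0]
force: [0.5, 0.1, -3.5]
opening: 0.0155
gripper_force: 30.0
```

Request:
move_arm:
  commands:
    - [0,0,-0.05,0,1]
    - [0,0,0,0,1]
    - [0,0,0,0,1]

```text
time: 11.03
tool_pos: [0.5661, -0.2305, 0.0986]
ee_rot: [3.133, 0.232, 0.0]
force: [-0.3, 0.1, -2.1]
opening: 0.0156
gripper_force: 30.0
```

Request:
move_arm:
  commands:
    - [0,0,-0.04,0,1]
    - [0,0,0,0,1]
    - [0,0,0,0,1]

```text
time: 11.28
tool_pos: [0.5661, -0.2305, 0.0986]
ee_rot: [3.133, 0.232, 0.0]
force: [-2.0, 0.0, 3.4]
opening: 0.0159
gripper_force: 30.0
```

Contact (upward force). I open gradually.

Request:
move_arm:
  commands:
    - [0,0,0,0,0.8]
    - [0,0,0,0,0.7]
    - [0,0,0,0,0.6]
    - [0,0,0,0,0.5]
    - [0,0,0,0,0.4]
    - [0,0,0,0,0.3]
    - [0,0,0,0,0.3]
    - [0,0,0,0,0.3]

```text
time: 11.95
tool_pos: [0.5661, -0.2304, 0.0982]
ee_rot: [-3.133, -0.232, 0.0]
force: [0.3, -1.0, 0.6]
opening: 0.0609
gripper_force: 0.0
```

Request:
move_arm:
  commands:
    - [0,0,0,0,0.3]
    - [0,0,0,0,0.3]
    - [0,0,1,0,0.3]
    - [0,0,2,0,0.3]
    - [0,0,3,0,0.3]
    - [0,0,3,0,0.3]
    - [0,0,3,0,0.3]
    - [0,0,2,0,0.3]

```text
time: 12.62
tool_pos: [0.5666, -0.2307, 0.2422]
ee_rot: [3.131, 0.232, 0.005]
force: [-0.5, -0.7, -1.1]
opening: 0.0651
gripper_force: 0.0
```

Request:
move_arm:
  commands:
    - [-2,-2,0,0,0.3]
    - [-3,-3,0,0,0.3]
    - [-3,-3,0,0,0.3]
    - [-2,-3,0,0,0.3]
    - [0,0,0,0,0.3]
    - [0,0,0,0,0.3]

```text
time: 13.12
tool_pos: [0.4662, -0.3406, 0.2391]
ee_rot: [3.133, 0.228, 0.001]
force: [-0.4, 0.4, -0.9]
opening: 0.0653
gripper_force: 0.0
```

```bash
python3 - <<'E'
from h import *
im,d,K,T=snap('top');P=cloud(d,K,T);redrect(im,P,(.1,.16),(400,520,100,230));s,_,_,_=snap('scene')
cv2.imwrite('pics/end.png',np.hstack([cv2.resize(im[90:240,290:520],(400,261)),cv2.resize(s[120:290,130:390],(400,261))]))
E
```

```text
344 [ 567.9 -231.1] [38.  17.1] axis 9.52731197086473
```

View pics/end.png

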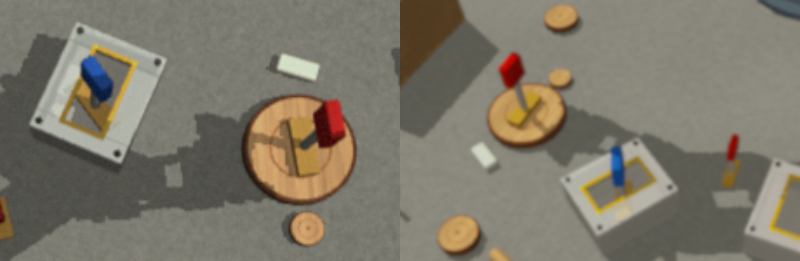

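The red iron stands upright and centred on the slice: its handle is at (568,-231) and the slice centre at (569,-230), in mm. The blue iron has not moved.

```bash
python3 -c "from bench import *;print(job_done())"
```

```text
the job is handed in; nothing more can be done
None
```

The middle-sized red iron was turned in its box, lifted out without forcing and set down gently, upright, within about 2 mm of the centre of the large slice; the blue iron was left untouched, and the job was handed in at about 13 s.

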